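# Hang the lidded pail on the spring-keeper twin hook

### The job

The small white pail with the blue lid stands on the worktop with its bail folded down: lift the bail upright with a light fingertip, without clamping it, while the pail stays standing where it is, then pick the pail up by the bail and hang it on the twin hook of the little perforated panel. Press the bail's grip down gently past the two red spring keepers until it sits home in both hooks, and let the hooks take the weight before you let go, so that the pail is left hanging still with both keepers shut above the grip. Never force the hook, drop or tip the pail, and leave the other things on the worktop alone.

Things in the scene. Friction and masses are not known exactly. Their poses are not given: they have to be found in the camera images.
- pail: white plastic pail, blue lid, neon-yellow band, closed, 0.4 to 0.75 kg, 98 mm high, 104 mm across at the foot, lid 120 mm across; origin at the centre of its underside, z up. The bail's pivots lie at z = 84 mm on its y axis; the folded bail lies on its -x side. A push of 1.5 to 2 N at the wrong angle tips it.
- bail (a joint): angle of the swing bail about the pail's y axis: 0 = folded level to the pail's -x side, 1.571 = upright, 3.14 = level on the +x side (stops at -0.25 and 3.3). Starts between -0.2 and 0.15. Rubbing pivots: it stays where it is left; about 0.5 N at the grip moves it.
- bail_grip (a point): middle of the bail's black grip, a straight bar 14 mm thick, 104 mm long, parallel to the pail's y axis, 88 mm from the pivot axis; steel wires 132 mm apart carry its ends. Folded, it is 21 mm clear of the lid's edge, with only the worktop below it; upright, 172 mm above the pail's underside with 67 mm free between it and the lid. Turns with the bail: y along the grip, -x from pivots to grip.
- board: perforated aluminium panel standing fixed on the worktop, 300 mm wide, 250 mm high, 12 mm thick; origin at the foot of its front face, mid-width; -x points out of the front (hook side), y along its width. Its hook bracket has two upward-open hooks of 6 mm rod, 76 mm apart along y (70 mm clear); the space between them is free for fingers for 85 mm behind the grip.
- hook_mark (a point): mark with the panel's axes, 100 mm out from its front, 225 mm up. The bracket is clamped up to 12 mm above or below it (not measured): home, the grip's axis lies along y through the mark but up to 12 mm off in height. Shanks 21 mm behind home, tips 18 mm in front, 19 mm above it; hooks reach 13 mm below it. Bring the bail over the tips from the front, 30 to 57 mm above home, then straight down.
- keeper_a (a joint): opening of one red sprung keeper: 0 = shut, 0.95 = down along the shank. A tongue 32 mm long, hinged on the shank 40 mm above home, sloping down towards the tip. A grip coming down over home meets both keepers 34 mm above home and takes about 11 N, more than the pail weighs, to swing them down 0.4 rad; 10 mm above home it is past and they snap shut; then lower it home.
- keeper_b (a joint): the other keeper, the same
- jug: bystander: translucent measuring jug, 112 mm across the mouth, 150 mm high, with a handle; origin under its centre
- flask: bystander: neon-yellow sprayer flask with black cap, 80 mm across, 188 mm high; origin under its centre
- canister: bystander: white canister with blue label and black cap, 85 x 120 mm, 172 mm high with its handle; origin under its centre
- tin: bystander: flat round steel tin, 76 mm across, 41 mm high, standing between the pail and the panel; origin under its centre
Mind the look-alikes: they are no part of the job. Leave any pink or turquoise look-alike of the pail alone.

How it is judged (in metres and radians):
On the way, in this order (a step that is already met when the one before it is completed fails the run):
1. the bail is swung upright (within 0.35 rad) while the pail stands on the worktop (value of joint bail between 1.22 and 1.92 rad and height (world z) of pail below 0.004 m and angle between pail's own z axis and vertical below 0.05 rad), for 0.2 s.
2. the pail is lifted clear of the worktop, hanging from the bail (height (world z) of pail above 0.03 m and angle between pail's own z axis and vertical below 0.5 rad), for 0.2 s.
At the end, for the whole second after the job is handed in: the bail's grip rests in both hooks (within 12 mm front to back, 25 mm along the grip and 17 mm in height of the mark), both keepers are shut (below 0.12 rad) above it, and the pail hangs still (below 0.05 m/s), tilted less than 0.35 rad (x of bail_grip in the frame of hook_mark between -0.012 and 0.012 m and y of bail_grip in the frame of hook_mark between -0.025 and 0.025 m and z of bail_grip in the frame of hook_mark between -0.017 and 0.017 m and value of joint each of keeper_a, keeper_b below 0.12 rad and angle between pail's own z axis and vertical below 0.35 rad and linear speed of pail below 0.05 m/s); the robot touches nothing.
It fails at once if the bail is clamped or forced (more than 8 N from the fingers) while it is still folded (below 1 rad), instead of being lifted with a fingertip (value of joint bail below 1 rad and contact force between the fingers and pail above 8 N).
It fails at once if the panel, its hook or keepers are pushed with more than 25 N (contact force between anything else and board above 25 N).
It fails at once if the pail is dropped: it moves faster than 0.2 m/s with no finger on it (contact force between the fingers and pail below 0.05 N and linear speed of pail above 0.2 m/s).
It fails at once if the pail is dragged more than 40 mm over the worktop or tipped by more than 0.6 rad ((distance of pail from where it was at the start of the episode above 0.04 m and height (world z) of pail below 0.004 m) or angle between pail's own z axis and vertical above 0.6 rad).
It fails at once if a bystander is moved by more than 20 mm (distance of any of jug, flask, canister, tin from where it was at the start of the episode above 0.02 m).
It also fails if it takes over 64 s, if anything falls off the work surface, if the arm or the gripper's body presses on something with over 40 N, if the wrist force passes 120 N, or if a joint passes its speed limit or range.

### The arm

A 6-joint arm with a two-finger parallel gripper is mounted at the origin on the work surface. World frame = base frame: x ahead of the robot, y to its left, z up, the work surface at z = 0. Lengths are in m, angles in degrees, forces in N, time in s.
With the tool pointing down it reaches from about 0.35 to 0.875 m from the base axis. Payload 4.2 kg.
Tool frame: the origin (TCP) lies midway between the tips of the shut fingers; the grasp point (between the pads) lies 19 mm behind it; z points along the fingers, y is the direction in which the jaws open and shut (so a half turn about z gives the same grasp; the last joint's range is limited). The gripper opens to 87 mm and grips with 3 to 60 N. Pads are 19 mm wide; open, the fingers measure 117 mm over their backs; the gripper's body (75 mm by 190 mm) begins 51 mm behind the grasp point.
Start: joints at [91.135, 22.042, 0.453, 0, -68.411, -14.817], TCP at [0.148, 0.607, 0.223] pointing down, gripper open.
Joint ranges: [-179.83, 179.83], [-69.29, 118.12], [-61.27, 80.66], [-181.25, 117.63], [-171.15, -9.14], [-177.46, 177.46]. Speed limits (degrees/s): [159.86, 159.86, 180, 180, 180, 180].

### API

Orientations are given as a 3x3 rotation matrix whose columns are the frame's x, y, z axes.
In Python, from station import r gives the robot as it stands.
- The arm moves only by the tool carry_out, never from a script. Its argument "steps" is a list of rows, each a list of 2 entries, a list of its own where there are three numbers: the shift along the tool's x, y, z in cm, then the turn about the tool's z in degrees. In form: [[[x, y, z], twist], ...]. A call has 1 to 20 rows; each row is the pose to reach, as a shift and turn from the pose measured when the call began, along the tool's axes at that moment; what a row does not reach only later rows make up. A row lasts 1/10 s, in which the tool goes at most 50 mm and 8.59 degrees, less where a joint would pass 70% of its speed; a pose out of reach is approached as far as the arm can. A call with a gripper value outside its range is refused whole. "gripper" is the gripper's target within -1 to 1 (fully open at 1, half-way at 0, shut at -1), set as the call begins (left out, the last holds). The fingers move at their own pace and stop on an object; the grip force is fixed at half the most. Time passes only in rows, so rows that repeat a pose let the fingers close. It gives the time, the measured TCP pose, the force and the opening at its end, in the units of the state.
- r.sense(): the state, without advancing time (a new reading comes with each control period).
- r.capture(name): name is "side" or "top" or "wrist"; returns the picture (420x560x3 uint8, red, green, blue); there is no depth.
- r.calibration(name): a dict with "camera_matrix" (3x3 intrinsics, pixels), "D" ([k1, k2, p1, p2, k3] as OpenCV has them; the pictures are not rectified), "world_from_camera" (4x4, takes a point from camera to world coordinates). Camera axes: x right, y up, looking along -z (the intrinsics and any distortion apply to the point x, -y, -z); pixel columns grow to the right and rows downward; lengths in m; the calibration is good to about 2 mm. A picture is of the moment at which its call begins: read the wrist's pose just before it. calibration takes no time and is no camera call; for the wrist camera it gives the pose at the moment of the call.
- r.finish_job(): hands the job in, once; it reports no verdict.
Trained networks look in the newest picture that a camera, given by its name, has taken for a name from the list of things; names that differ only in an ending like _2 or _b are one class to them, and where a whole thing is asked for, a point or a joint stands for the part that bears it (a point fixed in the world has none). Each returns a list of dicts, best first, with "confidence" (0 to 1); they miss things now and then, are a little off and sometimes report something else, mostly with a low value. They report only what shows in the picture. A call takes as long as a camera call. They do not tell look-alikes from the thing itself.
- r.cut_out(camera, target): "pixels" (420x560 bool, what is visible of it).
- r.place_of(camera, target): "centre" ([x, y, z] in m, in world coordinates, good to about 4 mm: a listed point, or the origin of a listed thing).
The state is a dict: "time_s": time; "joints": joint angles; "joint_velocities": joint speeds; "effort": joint torques, N m; "tcp_pos": TCP position; "ee_rot": TCP orientation; "wrist_force": force on the tool from outside, world axes, zero at the start; "moment": the same for the moment, N m; "gripper_width": opening from 0.0 (shut) to 1.0 (fully open).
Only numpy, scipy, OpenCV 4.12 (cv2) and the standard library are available. Lean on these libraries where they do the work, as an engineer would, in place of code of your own. Each camera call takes 0.05 s, during which the arm holds its last target. There are 200 camera calls.

## Working session

There is one attempt and no reset: what is moved stays moved. The work goes in short steps, Python scripts to look and compute and a tool call to move; the robot and the scene stay as the last step left them, time stands still between calls to the robot, and variables do not carry over. Pictures are saved under pics/ and viewed, about 8 in all and at most 12, crops included, and the job is handed in when it is done.

Besides the shell and the picture viewer there is one more tool, called after ">>>" as name(argument=value, ...) on one line, values as JSON. carry_out: Moves the arm, as the interface text tells. Its arguments: {"type":"object","properties":{"steps":{"type":"array","items":{"type":"array"}},"gripper":{"type":"number"}},"required":["steps"]}

```bash
mkdir -p pics; ls; cat > look.py <<'E'
from station import r
import cv2, numpy as np
def save(cam,name):
    im=r.capture(cam); cv2.imwrite(f'pics/{name}.png',im[:,:,::-1]); return im
E
python3 - <<'E'
from look import *
s=r.sense(); print(s['time_s'],s['tcp_pos'],s['ee_rot'],s['wrist_force'],s['gripper_width'])
a=save('side','s0'); b=save('top','t0')
for cam in('side','top'):
  print(cam, np.round(r.calibration(cam)['world_from_camera'],2).tolist())
  for t in('pail','bail_grip','board','hook_mark','tin','jug','flask','canister'):
    print(cam,t,[(np.round(d['centre'],3).tolist(),round(d['confidence'],2)) for d in r.place_of(cam,t)][:4])
E
```

```text
pics
0.0 [0.14766112 0.60668084 0.22144733] [[ 9.71573917e-01 -2.36735947e-01 -4.63426100e-04]
 [-2.36736393e-01 -9.71571541e-01 -2.14947909e-03]
 [ 5.86073567e-05  2.19808764e-03 -9.99997582e-01]] [ 0.61544406 -1.5688282  -0.64771267] 0.9949906394894439
side [[1.0, 0.06, -0.08, 0.45], [-0.1, 0.61, -0.79, -0.83], [-0.0, 0.79, 0.61, 0.85], [0.0, 0.0, 0.0, 1.0]]
side pail [([0.37, 0.301, -0.002], 0.9), ([0.336, 0.067, 0.003], 0.79), ([0.314, -0.165, -0.002], 0.79), ([0.586, 0.152, 0.0], 0.58)]
side bail_grip [([0.323, -0.087, 0.081], 0.74), ([0.456, 0.3, 0.085], 0.68), ([0.354, 0.152, 0.083], 0.62), ([0.643, 0.526, 0.083], 0.43)]
side board [([0.551, -0.387, -0.0], 0.67)]
side hook_mark []
side tin [([0.578, -0.084, -0.0], 0.65)]
side jug [([0.771, -0.167, 0.001], 0.86)]
side flask [([0.765, 0.002, -0.003], 0.98)]
side canister [([0.77, 0.158, 0.002], 0.88)]
top [[0.02, 0.99, -0.16, 0.39], [-1.0, 0.02, 0.01, 0.04], [0.01, 0.16, 0.99, 1.27], [0.0, 0.0, 0.0, 1.0]]
top pail [([0.366, 0.307, -0.001], 0.92), ([0.581, 0.154, 0.003], 0.81), ([0.667, 0.444, 0.004], 0.79), ([0.338, 0.064, -0.002], 0.56)]
top bail_grip [([0.458, 0.297, 0.083], 0.86), ([0.606, 0.236, 0.066], 0.82), ([0.324, -0.083, 0.084], 0.76), ([0.353, 0.152, 0.083], 0.68)]
top board [([0.553, -0.388, 0.001], 0.88)]
top hook_mark [([0.537, -0.294, 0.226], 0.81)]
top tin [([0.584, -0.086, 0.003], 0.68)]
top jug [([0.77, -0.168, 0.003], 0.96)]
top flask [([0.767, 0.006, 0.003], 0.83)]
top canister [([0.764, 0.162, -0.0], 0.98)]
```

```bash
python3 -c "
import cv2,numpy as np
a=cv2.imread('pics/s0.png');b=cv2.imread('pics/t0.png')
c=np.vstack([a,b]); cv2.imwrite('pics/both.png',cv2.resize(c,None,fx=.714,fy=.714,interpolation=cv2.INTER_AREA))"
```

```text
(no output)
```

View pics/both.png

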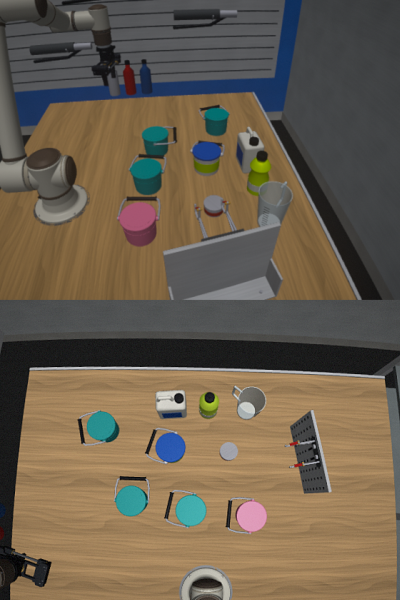

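The job needs the blue-lidded pail, at (170,447) in the lower half of the mosaic. Possible mix-ups are the turquoise pails at (100,427), (130,500) and (190,510), and the pink one at (252,516). I'll check the choice in a close crop and measure the grip, pail and hook.

```bash
cat >> look.py <<'E'
def ray(cam,uv,cal=None):
    c=cal or r.calibration(cam); K=np.array(c['camera_matrix'],float);T=np.array(c['world_from_camera'])
    p=cv2.undistortPoints(np.array(uv,float).reshape(-1,1,2),K,np.array(c['D'],float)).reshape(-1,2)
    d=np.c_[p[:,0],-p[:,1],-np.ones(len(p))]@T[:3,:3].T
    return T[:3,3],d
def onplane(cam,uv,z,cal=None):
    o,d=ray(cam,uv,cal); return (o+d*((z-o[2])/d[:,2])[:,None])
def proj(cam,P,cal=None):
    c=cal or r.calibration(cam);T=np.linalg.inv(np.array(c['world_from_camera']))
    q=np.atleast_2d(P)@T[:3,:3].T+T[:3,3]; q=q*[1,-1,-1]
    return cv2.projectPoints(q,np.zeros(3),np.zeros(3),np.array(c['camera_matrix'],float),np.array(c['D'],float))[0].reshape(-1,2)
def meet(rays):
    A=np.zeros((3,3));b=np.zeros(3)
    for o,d in rays:
        d=d/np.linalg.norm(d);M=np.eye(3)-np.outer(d,d);A+=M;b+=M@o
    return np.linalg.solve(A,b)
E
python3 - <<'E'
from look import *
out=[]
for cam,f in(('side','s0'),('top','t0')):
  im=cv2.imread(f'pics/{f}.png')
  for P in([.59,.18,.08],[.54,-.31,.2]):
    u,v=proj(cam,P)[0]; x0=int(np.clip(u-65,0,430));y0=int(np.clip(v-48,0,324)); print(cam,x0,y0)
    out.append(cv2.resize(im[y0:y0+96,x0:x0+130],(390,288),interpolation=cv2.INTER_CUBIC))
cv2.imwrite('pics/crop1.png',np.vstack([np.hstack(out[:2]),np.hstack(out[2:])]))
E
```

```text
side 225 160
side 231 265
top 164 156
top 346 170
```

View pics/crop1.png

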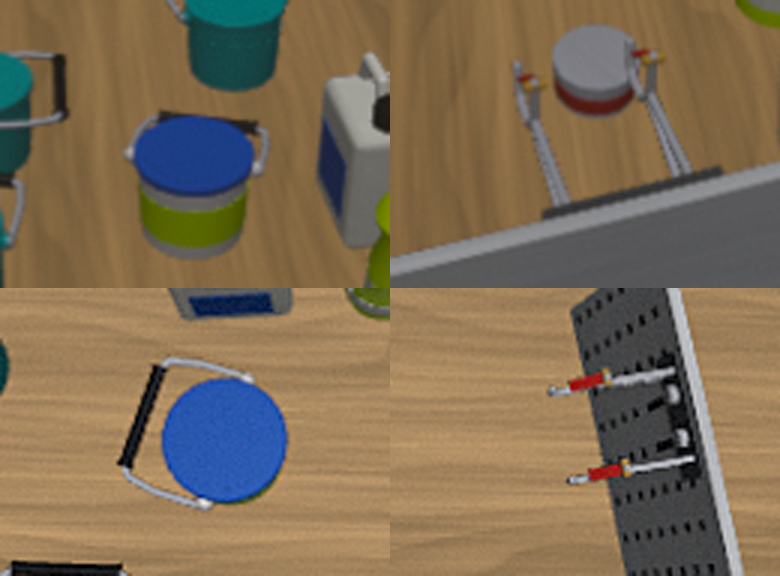

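The crop confirms the target: blue lid, yellow band, bail pointing to +y and a bit +x. Grip ends in the top image are about (217,183) and (206,215). Next I triangulate the grip and the hook tips.

```bash
python3 - <<'E'
from look import *
def tri(s,t):
    return meet([(o,d[0]) for o,d in (ray('side',[s]),ray('top',[t]))])
g1=tri((310.7,202.3),(217.3,182.7)); g2=tri((278.3,198.3),(206,215))
print('grip ends',g1.round(4),g2.round(4),'mid',((g1+g2)/2).round(4),np.linalg.norm(g1-g2))
im=cv2.imread('pics/t0.png').astype(int); B,G,R=[im[...,i] for i in range(3)]
m=((B>120)&(B-R>80)&(B-G>50)).astype(np.uint8); n,l,st,c=cv2.connectedComponentsWithStats(m)
i=1+np.argmax([np.hypot(*(np.array(c[k])-[239,207])) for k in range(1,n)]) if 0 else min(range(1,n),key=lambda k:np.hypot(*(c[k]-[239,207]))-st[k,4]*.01)
L=onplane('top',[c[i]],.098)[0]; print('lid',c[i],st[i],L.round(4))
for a in(.066,.084): 
  q=onplane('top',[[217.3,182.7],[206,215]],a); d=q[0]-q[1]; print(a,q.mean(0).round(4),np.linalg.norm(d),'normal ang',np.degrees(np.arctan2(d[1],d[0]))+90, 'from lid',np.linalg.norm(q.mean(0)[:2]-L[:2]),np.degrees(np.arctan2(*(q.mean(0)-L)[1::-1])))
t1=tri((311,279),(400.3,204)); t2=tri((273.3,286.7),(406.7,234))
print('tips',t1.round(4),t2.round(4),np.linalg.norm(t1-t2)); d=t1-t2
print('board normal (-x) ang',np.degrees(np.arctan2(d[1],d[0]))+90)
# panel top edges from top picture
E
```

```text
grip ends [0.6566 0.2194 0.07  ] [0.5587 0.2477 0.0727] mid [0.6076 0.2336 0.0713] 0.10191917930887547
lid [238.34474886 206.27777778] [ 218  186   41   41 1314] [0.581  0.1524 0.098 ]
0.066 [0.607  0.2344 0.066 ] 0.10092570435470859 normal ang 73.44169116264305 from lid 0.0860257516491734 72.37369745815238
0.084 [0.6037 0.2315 0.084 ] 0.09941153601453148 normal ang 73.44169116264302 from lid 0.0823146272634751 73.96571893475176
tips [ 0.5715 -0.2666  0.2469] [ 0.4962 -0.2804  0.2484] 0.07657067976980758
board normal (-x) ang 100.38470837849967
```

>>> carry_out(steps=[[[4.2,2.1,0],0],[[8.3,4.2,0],0],[[12.5,6.3,0],1],[[16.6,8.4,0],1],[[20.8,10.5,0],2],[[24.9,12.6,0],2],[[29.1,14.6,0],3],[[33.2,16.7,0],3],[[37.4,18.8,0],3.1],[[41.5,20.9,0],3.1],[[45.7,23,0],3.1],[[49.9,25.1,3],3.1],[[49.9,25.1,5],3.1],[[49.9,25.1,7],3.1],[[49.9,25.1,7],3.1],[[49.9,25.1,7],3.1]], gripper=-0.35)

```text
time_s: 2.5
tcp_pos: [0.5736, 0.2455, 0.1529]
ee_rot: [[0.958, -0.288, 0.0], [-0.288, -0.958, -0.0], [0.001, 0.0, -1.0]]
wrist_force: [0.1, 0.3, 0.6]
gripper_width: 0.326
```

```bash
python3 - <<'E'
from look import *
s=r.sense(); print(s['time_s'],s['tcp_pos'],s['ee_rot'].round(4).tolist() if hasattr(s['ee_rot'],'round') else s['ee_rot'],s['wrist_force'],s['gripper_width'],s['joints'])
c=r.calibration('wrist'); a=save('wrist','w1'); b=save('side','s1')
print(np.round(c['world_from_camera'],3).tolist())
for n,P in (('grip',[.607,.234,.069]),('tcp',s['tcp_pos'])): print(n,proj('wrist',P,c),proj('side',P))
u,v=proj('side',[.59,.2,.1])[0]; x0=int(u-65);y0=int(v-60);print(x0,y0)
cv2.imwrite('pics/v1.png',np.hstack([cv2.resize(a[:,:,::-1],(480,360)),cv2.resize(b[y0:y0+120,x0:x0+106,::-1],(318,360),interpolation=cv2.INTER_CUBIC)]))
E
```

```text
2.5 [0.57357661 0.24546322 0.15294672] [[0.9575, -0.2883, 0.0004], [-0.2883, -0.9575, -0.0004], [0.0005, 0.0002, -1.0]] [0.06260956 0.26569854 0.5645186 ] 0.3260420755458063 [ 3.80256698e+01  2.50260554e+01 -5.32677502e+00  3.71783585e-02
 -5.96417413e+01  3.52005933e+01]
[[-0.289, 0.926, 0.244, 0.641], [-0.957, -0.279, -0.073, 0.225], [0.0, -0.255, 0.967, 0.316], [0.0, 0.0, 0.0, 1.0]]
grip [[277.91150034 173.58654234]] [[293.71048148 200.91949678]]
tcp [[276.27142204 259.98693666]] [[282.86356605 177.06007185]]
224 139
```

View pics/v1.png

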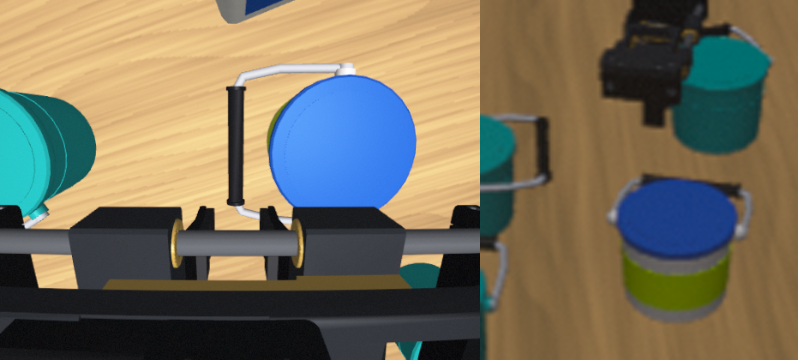

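The wrist view shows the grip parallel to the jaws' x axis, from (275,101) to (275,239) in full pixels, with the lid right of it. I'll correct for the offset.

```bash
python3 - <<'E'
from look import *
s=r.sense(); R=np.array(s['ee_rot']); p=np.array(s['tcp_pos'])
a=cv2.imread('pics/w1.png').astype(int)
m=(a.max(2)<70); m[:,:255]=0;m[:,300:]=0;m[225:]=0
for v in(115,150,190,215): x=np.where(m[v])[0]; print(v,x.min(),x.max())
for z in(.066,.070,.074):
  q=onplane('wrist',[[275.3,101.5],[275.3,239]],z); print(z,q.round(4).tolist(),np.linalg.norm(q[0]-q[1]),'mid in tool',((q.mean(0)-p)@R*1000).round(1))
B,G,Rr=a[...,0],a[...,1],a[...,2]
m=((B>150)&(B-Rr>80)&(B-G>50)).astype(np.uint8); m[:, :290]=0; m[238:]=0
c,_=cv2.findContours(m,0,2); c=max(c,key=cv2.contourArea).reshape(-1,2); c=c[c[:,1]<232]; c=c[c[:,0]>300]
P=onplane('wrist',c,.098)[:,:2]; A=np.c_[2*P,np.ones(len(P))]; x=np.linalg.lstsq(A,(P**2).sum(1),rcond=None)[0]
print('lid',x[:2],np.sqrt(x[2]+x[:2]@x[:2]))
E
```

```text
115 266 283
150 267 283
190 267 282
215 267 282
0.066 [[0.6592, 0.2215, 0.066], [0.5558, 0.2527, 0.066]] 0.10794611372754556 mid in tool [34.5 -0.7 88.4]
0.07 [[0.6589, 0.2215, 0.07], [0.5572, 0.2522, 0.07]] 0.10622557727372867 mid in tool [35.1 -0.7 84.4]
0.074 [[0.6586, 0.2216, 0.074], [0.5585, 0.2518, 0.074]] 0.10450504081991187 mid in tool [35.7 -0.7 80.4]
lid [0.58440721 0.15400917] 0.05911740205327445
```

>>> carry_out(steps=[[[0,-0.1,2],0],[[0,-0.1,4],0],[[0,-0.1,5.5],0],[[0,-0.1,7],0],[[0,-0.1,8],0],[[0,-0.1,9],0],[[0,-0.1,9.7],0],[[0,-0.1,9.7],0],[[0,-0.1,9.7],0]])

```text
time_s: 3.5
tcp_pos: [0.5748, 0.2475, 0.0577]
ee_rot: [[0.958, -0.288, 0.003], [-0.288, -0.958, 0.002], [0.003, -0.003, -1.0]]
wrist_force: [0.8, -0.1, 0.4]
gripper_width: 0.32
```

>>> carry_out(steps=[[[0,0,0],0],[[0,0,0],0],[[0,0,0],0],[[0,0,0],0]], gripper=-0.53)

```text
time_s: 3.9
tcp_pos: [0.5749, 0.2475, 0.0579]
ee_rot: [[0.958, -0.288, 0.004], [-0.288, -0.958, 0.002], [0.003, -0.003, -1.0]]
wrist_force: [0.5, 1.2, -0.4]
gripper_width: 0.239
```

```bash
python3 - <<'E'
from look import *
s=r.sense(); print(s['time_s'],s['tcp_pos'],s['wrist_force'],s['gripper_width'])
a=save('wrist','w2'); b=save('top','t2')
cv2.imwrite('pics/v2.png',np.hstack([cv2.resize(a[:,:,::-1],(480,360)),cv2.resize(b[150:255,190:283,::-1],(318,360),interpolation=cv2.INTER_CUBIC)]))
E
```

```text
3.9 [0.57491463 0.24752265 0.05790538] [ 0.53767776  1.22428716 -0.42648146] 0.23909919241611866
```

View pics/v2.png

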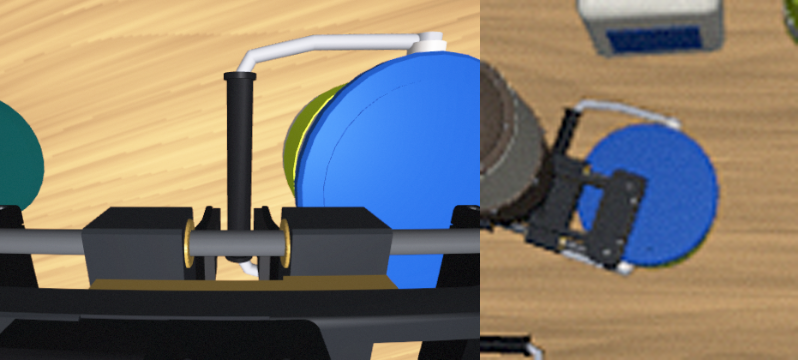

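>>> carry_out(steps=[[[0,-0.2,0],0],[[0,-0.35,0],0],[[0,-0.45,-0.1],0],[[0,-0.5,-0.3],0],[[0,-0.55,-0.5],0],[[0,-0.6,-0.7],0],[[0,-0.6,-0.9],0],[[0,-0.62,-1.1],0],[[0,-0.62,-1.2],0],[[0,-0.62,-1.2],0]])

```text
time_s: 5.0
tcp_pos: [0.5767, 0.2535, 0.0701]
ee_rot: [[0.958, -0.288, 0.004], [-0.288, -0.958, 0.002], [0.003, -0.003, -1.0]]
wrist_force: [-0.5, -2.0, 0.4]
gripper_width: 0.231
```

```bash
python3 - <<'E'
from look import *
s=r.sense(); print(s['time_s'],s['tcp_pos'],s['wrist_force'],s['gripper_width'])
a=save('wrist','w3')
m=(cv2.imread('pics/w3.png').max(2)<70)[:225,230:330]
for v in(100,120,150,180,210): x=np.where(m[v])[0]+230; print(v,x.min() if len(x) else 0,x.max() if len(x) else 0)
y=np.where(m[:,40:65].sum(1)>5)[0]; print('top row',y.min())
m2=(cv2.imread('pics/w2.png').max(2)<70)[:225,230:330]
print('before',np.where(m2[:,40:65].sum(1)>5)[0].min(),[ (np.where(m2[v])[0][[0,-1]]+230).tolist() for v in (120,150,180,210)])
for d in r.place_of('wrist','bail_grip'): print(d)
for d in r.place_of('wrist','pail')[:2]: print(d)
E
```

```text
5.0 [0.57669393 0.25353158 0.07006872] [-0.54683374 -1.98769383  0.36873363] 0.23066074786875063
100 274 303
120 273 303
150 273 301
180 272 300
210 271 298
top row 83
before 84 [[265, 293], [265, 293], [266, 292], [265, 292]]
{'centre': [0.6108, 0.2439, 0.0839], 'confidence': 0.74}
{'centre': [0.665, 0.4417, -0.0008], 'confidence': 0.74}
{'centre': [0.5848, 0.1541, -0.001], 'confidence': 0.73}
```

>>> carry_out(steps=[[[0,0.3,0],0],[[0,0.6,-0.05],0],[[0,0.72,-0.3],0],[[0,0.74,-0.6],0],[[0,0.78,-0.9],0],[[0,0.82,-1.2],0],[[0,0.9,-1.55],0],[[0,0.98,-1.9],0],[[0,1.06,-2.28],0],[[0,1.18,-2.65],0],[[0,1.3,-3.0],0],[[0,1.44,-3.36],0],[[0,1.58,-3.72],0],[[0,1.75,-4.06],0],[[0,1.94,-4.4],0],[[0,1.94,-4.4],0]])

```text
time_s: 6.75
tcp_pos: [0.5712, 0.2348, 0.1146]
ee_rot: [[0.958, -0.288, 0.005], [-0.288, -0.958, 0.003], [0.004, -0.004, -1.0]]
wrist_force: [-0.0, 4.0, 1.5]
gripper_width: 0.239
```

```bash
python3 - <<'E'
from look import *
s=r.sense(); print(s['time_s'],s['tcp_pos'],s['wrist_force'],s['gripper_width'])
a=save('wrist','w4');b=save('side','s4')
for cam in('wrist','side'):
  for t in ('bail_grip','pail'): print(cam,t,[(np.round(d['centre'],3),round(d['confidence'],2)) for d in r.place_of(cam,t)][:4])
cv2.imwrite('pics/v4.png',np.hstack([cv2.resize(a[:,:,::-1],(480,360)),cv2.resize(b[139:259,224:330,::-1],(318,360),interpolation=cv2.INTER_CUBIC)]))
E
```

```text
6.75 [0.57120233 0.23483414 0.11456332] [-0.01980446  3.99286454  1.49478107] 0.23875793343697954
wrist bail_grip [(array([0.604, 0.234, 0.119]), 0.95)]
wrist pail [(array([0.582, 0.155, 0.004]), 0.9), (array([ 0.665,  0.436, -0.   ]), 0.71)]
side bail_grip [(array([0.456, 0.3  , 0.086]), 0.68), (array([ 0.323, -0.086,  0.081]), 0.68), (array([0.605, 0.228, 0.123]), 0.56), (array([0.355, 0.153, 0.086]), 0.53)]
side pail [(array([ 0.668,  0.443, -0.002]), 0.94), (array([0.585, 0.153, 0.003]), 0.91), (array([ 0.314, -0.168, -0.006]), 0.78), (array([0.339, 0.066, 0.004]), 0.59)]
```

View pics/v4.png

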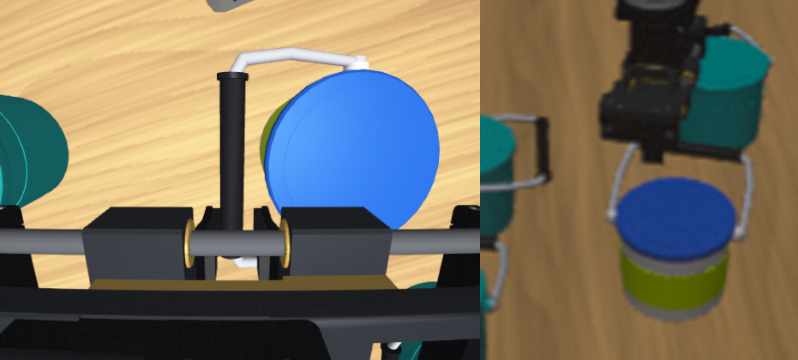

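>>> carry_out(steps=[[[0,0.2,-0.4],0],[[0,0.45,-0.8],0],[[0,0.7,-1.15],0],[[0,1.0,-1.55],0],[[0,1.35,-1.9],0],[[0,1.7,-2.2],0],[[0,2.1,-2.55],0],[[0,2.5,-2.85],0],[[0,2.9,-3.1],0],[[0,3.35,-3.35],0],[[0,3.8,-3.6],0],[[0,4.25,-3.8],0],[[0,4.7,-3.95],0],[[0,5.2,-4.1],0],[[0,5.7,-4.2],0],[[0,6.2,-4.3],0],[[0,6.7,-4.4],0],[[0,7.1,-4.4],0],[[0,7.4,-4.4],0],[[0,7.4,-4.4],0]])

```text
time_s: 9.05
tcp_pos: [0.5493, 0.1637, 0.1575]
ee_rot: [[0.958, -0.288, 0.004], [-0.288, -0.958, 0.002], [0.003, -0.003, -1.0]]
wrist_force: [-0.2, 1.6, 0.4]
gripper_width: 0.231
```

```bash
python3 - <<'E'
from look import *
s=r.sense(); print(s['time_s'],s['tcp_pos'],s['wrist_force'],s['gripper_width'])
a=save('wrist','w5');b=save('side','s5');save('top','t5')
R=np.array(s['ee_rot']);p=np.array(s['tcp_pos'])
for cam in('wrist','side','top'):
  for t in ('bail_grip','pail'): 
    for d in r.place_of(cam,t):
      if abs(d['centre'][0]-.59)<.05 and abs(d['centre'][1]-.16)<.06:print(cam,t,np.round(d['centre'],3),((np.array(d['centre'])-p)@R*1000).round(0),round(d['confidence'],2))
cv2.imwrite('pics/v5.png',np.hstack([cv2.resize(a[:,:,::-1],(480,360)),cv2.resize(b[139:259,224:330,::-1],(318,360),interpolation=cv2.INTER_CUBIC)]))
E
```

```text
9.05 [0.54933451 0.1636925  0.15746338] [-0.20729544  1.57010569  0.43625938] 0.23133966784849005
wrist bail_grip [0.582 0.167 0.169] [ 30. -12. -11.] 0.98
wrist pail [0.578 0.15  0.024] [ 31.   6. 133.] 0.62
side bail_grip [0.583 0.158 0.174] [ 34.  -5. -16.] 0.62
side pail [0.578 0.148 0.023] [ 31.   7. 134.] 0.93
top pail [0.572 0.15  0.023] [ 25.   7. 134.] 0.82
```

View pics/v5.png

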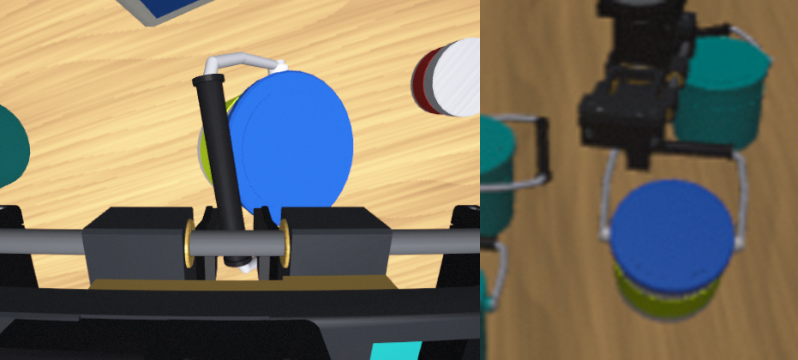

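The pail was tipping: in the side view its lid leans towards the camera by roughly 0.4 rad. My finger rose more slowly than the grip, so friction held the bail down. I'll ease the finger back slowly so the pail settles.

>>> carry_out(steps=[[[0,-0.2,0],0],[[0,-0.4,0.1],0],[[0,-0.6,0.2],0],[[0,-0.8,0.25],0],[[0,-1.0,0.3],0],[[0,-1.2,0.37],0],[[0,-1.4,0.44],0],[[0,-1.6,0.5],0],[[0,-1.8,0.57],0],[[0,-2.0,0.64],0],[[0,-2.2,0.7],0],[[0,-2.4,0.77],0],[[0,-2.6,0.84],0],[[0,-2.8,0.9],0],[[0,-3.0,1.0],0],[[0,-3.2,1.05],0],[[0,-3.4,1.1],0],[[0,-3.4,1.1],0]])

```text
time_s: 11.3
tcp_pos: [0.5595, 0.1972, 0.1466]
ee_rot: [[0.958, -0.287, 0.004], [-0.287, -0.958, 0.002], [0.003, -0.003, -1.0]]
wrist_force: [0.3, -0.1, 0.2]
gripper_width: 0.233
```

```bash
python3 - <<'E'
from look import *
s=r.sense(); print(s['time_s'],s['tcp_pos'],s['wrist_force'],s['gripper_width'])
a=save('wrist','w6');b=save('side','s6');save('top','t6')
R=np.array(s['ee_rot']);p=np.array(s['tcp_pos'])
for cam in('wrist','side','top'):
  for t in ('bail_grip','pail'): 
    for d in r.place_of(cam,t):
      if abs(d['centre'][0]-.59)<.05 and abs(d['centre'][1]-.18)<.08:print(cam,t,np.round(d['centre'],3),((np.array(d['centre'])-p)@R*1000).round(0),round(d['confidence'],2))
cv2.imwrite('pics/v6.png',np.hstack([cv2.resize(a[:,:,::-1],(480,360)),cv2.resize(b[139:259,224:330,::-1],(318,360),interpolation=cv2.INTER_CUBIC)]))
E
```

```text
11.3 [0.55952625 0.19719367 0.14657025] [ 0.31092904 -0.1322025   0.19289639] 0.23338204590632985
wrist bail_grip [0.58  0.197 0.163] [ 20.  -5. -17.] 0.82
wrist pail [0.569 0.157 0.002] [ 20.  36. 145.] 0.93
side bail_grip [0.578 0.186 0.166] [ 21.   6. -20.] 0.68
side pail [0.574 0.155 0.001] [ 25.  37. 146.] 0.78
top pail [0.569 0.154 0.003] [ 21.  39. 144.] 0.87
```

View pics/v6.png

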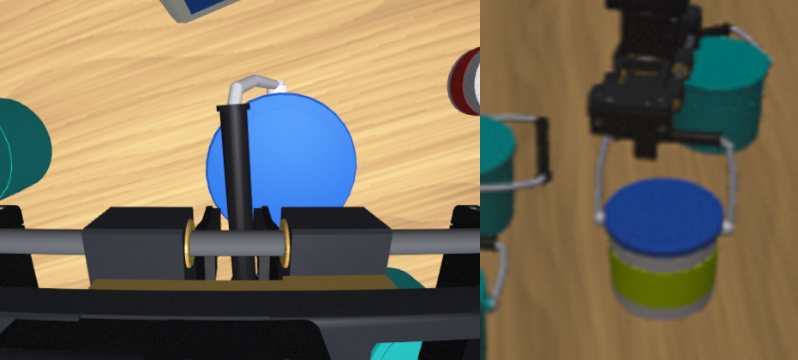

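The pail stands flat again, moved about 12 mm, with the bail near 65°. Next I centre the fingers on the grip and finish the swing with the finger rising.

>>> carry_out(steps=[[[0.5,0,0],-1],[[1.0,0,0],-2],[[1.5,0,0],-3],[[2.1,0,0],-3.5],[[2.1,0,0],-3.5],[[2.1,0.25,-0.1],-3.5],[[2.1,0.5,-0.25],-3.5],[[2.1,0.75,-0.4],-3.5],[[2.1,1.0,-0.55],-3.5],[[2.1,1.25,-0.7],-3.5],[[2.1,1.5,-0.8],-3.5],[[2.1,1.75,-0.9],-3.5],[[2.1,2.0,-1.0],-3.5],[[2.1,2.2,-1.1],-3.5],[[2.1,2.4,-1.2],-3.5],[[2.1,2.4,-1.2],-3.5]])

```text
time_s: 13.35
tcp_pos: [0.5726, 0.1676, 0.1589]
ee_rot: [[0.974, -0.228, 0.004], [-0.228, -0.974, 0.002], [0.004, -0.003, -1.0]]
wrist_force: [-0.2, -0.2, 0.2]
gripper_width: 0.236
```

```bash
python3 - <<'E'
from look import *
s=r.sense(); print(s['time_s'],s['tcp_pos'],s['wrist_force'],s['gripper_width'])
a=save('wrist','w7');b=save('side','s7');save('top','t7')
R=np.array(s['ee_rot']);p=np.array(s['tcp_pos'])
for cam in('wrist','side','top'):
  for t in ('bail_grip','pail'): 
    for d in r.place_of(cam,t):
      if abs(d['centre'][0]-.59)<.05 and abs(d['centre'][1]-.18)<.08:print(cam,t,np.round(d['centre'],3),((np.array(d['centre'])-p)@R*1000).round(0),round(d['confidence'],2))
cv2.imwrite('pics/v7.png',np.hstack([cv2.resize(a[:,:,::-1],(480,360)),cv2.resize(b[139:259,224:330,::-1],(318,360),interpolation=cv2.INTER_CUBIC)]))
E
```

```text
13.35 [0.57257403 0.16760464 0.15891947] [-0.18883169 -0.23947274  0.2388695 ] 0.23581862203816206
wrist bail_grip [0.574 0.176 0.17 ] [ -1.  -8. -11.] 0.72
wrist pail [0.572 0.157 0.   ] [  2.  11. 158.] 0.96
side bail_grip [0.573 0.164 0.174] [  1.   3. -15.] 0.69
side pail [ 0.574  0.157 -0.001] [  4.  11. 160.] 0.77
side pail [0.574 0.169 0.174] [  1.  -1. -15.] 0.43
top bail_grip [0.571 0.17  0.172] [ -2.  -2. -13.] 0.53
top pail [0.572 0.159 0.002] [  1.   9. 156.] 0.59
```

View pics/v7.png

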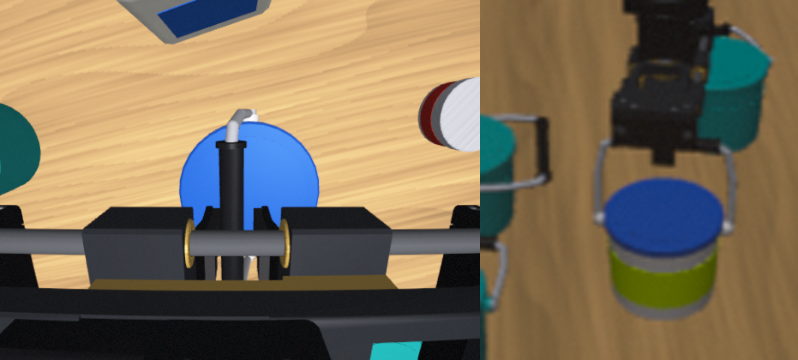

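The bail is upright (the grip sits about 12 mm off the pail's axis at z≈0.171) and the pail stands at (0.573,0.157). Now I grasp and lift.

>>> carry_out(steps=[[[0,0,0.3],0],[[0,0,0.7],0],[[0,0,0.7],0]])

```text
time_s: 14.1
tcp_pos: [0.5721, 0.1677, 0.1507]
ee_rot: [[0.974, -0.228, 0.002], [-0.228, -0.974, 0.002], [0.002, -0.002, -1.0]]
wrist_force: [-0.1, -0.4, -1.3]
gripper_width: 0.236
```

>>> carry_out(steps=[[[0,0,0],0],[[0,0,0],0],[[0,0,0],0],[[0,0,0],0],[[0,0,0],0],[[0,0,-0.3],0],[[0,0,-0.7],0],[[0,0,-1.2],0],[[0,0,-2],0],[[0,0,-3],0],[[0,0,-4],0],[[0,0,-5],0],[[0,0,-6],0],[[0,0,-6.5],0],[[0,0,-6.5],0],[[0,0,-6.5],0]], gripper=-1)

```text
time_s: 15.7
tcp_pos: [0.5717, 0.1675, 0.2155]
ee_rot: [[0.974, -0.228, 0.002], [-0.228, -0.974, 0.002], [0.001, -0.002, -1.0]]
wrist_force: [-0.3, -0.3, -5.7]
gripper_width: 0.144
```

```bash
python3 - <<'E'
from look import *
s=r.sense(); print(s['time_s'],s['tcp_pos'],s['ee_rot'],s['wrist_force'],s['moment'],s['gripper_width'],np.round(s['joints'],1))
a=save('wrist','w8');save('side','s8');save('top','t8')
R=np.array(s['ee_rot']);p=np.array(s['tcp_pos'])
for cam in('wrist','side','top'):
  for t in ('bail_grip','pail'): 
    for d in r.place_of(cam,t):
      if abs(d['centre'][0]-.57)<.05 and abs(d['centre'][1]-.16)<.06:print(cam,t,np.round(d['centre'],3),((np.array(d['centre'])-p)@R*1000).round(0),round(d['confidence'],2))
E
```

```text
15.7 [0.57168459 0.16751862 0.21545874] [[ 0.97356967 -0.22838315  0.00180007]
 [-0.22838611 -0.97356923  0.00165635]
 [ 0.00137421 -0.00202369 -0.99999701]] [-0.25472949 -0.2956175  -5.69041557] [ 0.02253373  0.02541652 -0.01092816] 0.14393135149080202 [ 31.9  19.4  -4.6  -0.  -65.9  44.9]
wrist bail_grip [0.571 0.174 0.235] [ -2.  -6. -19.] 0.96
wrist pail [0.57  0.158 0.062] [  0.  10. 153.] 0.6
side bail_grip [0.571 0.166 0.238] [  0.   2. -23.] 0.49
side pail [0.568 0.158 0.065] [ -2.  10. 150.] 0.95
top bail_grip [0.57  0.166 0.234] [ -1.   1. -19.] 0.66
top pail [0.571 0.159 0.065] [  2.   9. 150.] 0.8
```

>>> carry_out(steps=[[[0,0,-1],0],[[0,0.2,-2.2],0],[[0,0.7,-3.3],-0.5],[[0.1,1.5,-3.9],-1],[[0.2,2.5,-3.9],-2],[[0.35,3.8,-3.9],-3],[[0.5,5.3,-3.9],-4],[[0.65,6.9,-3.9],-5],[[0.8,8.6,-3.9],-6],[[1,10.4,-3.9],-7],[[1.15,12.2,-3.9],-8],[[1.3,14,-3.9],-9],[[1.45,15.8,-3.9],-10],[[1.65,17.6,-3.9],-11],[[1.8,19.4,-3.9],-12],[[1.95,21.2,-3.9],-13],[[2.1,22.8,-3.9],-14],[[2.25,24.2,-3.9],-15],[[2.35,25.2,-3.9],-15.5],[[2.4,25.8,-3.9],-16]])

```text
time_s: 18.15
tcp_pos: [0.536, -0.0902, 0.2545]
ee_rot: [[0.999, 0.048, 0.003], [0.048, -0.999, 0.002], [0.003, -0.001, -1.0]]
wrist_force: [0.5, 0.8, -5.0]
gripper_width: 0.148
```

```bash
python3 - <<'E'
from look import *
s=r.sense(); R=np.array(s['ee_rot']);p=np.array(s['tcp_pos']); print(s['time_s'],p,R.round(4).tolist(),s['wrist_force'],s['joints'])
n=np.array([-.1805,.9836,0]); home=np.array([.537,-.2925,.2287]); goal=home+.09*n; goal[2]=home[2]+.046-.0195
print('delta tool cm',((goal-p)@R*100).round(2),'yaw now',np.degrees(np.arctan2(R[1,1],R[0,1])),'want -79.6')
E
```

```text
18.15 [ 0.53598907 -0.09021955  0.25454843] [[0.9988, 0.0485, 0.0026], [0.0485, -0.9988, 0.0015], [0.0027, -0.0014, -1.0]] [ 0.54844598  0.78143324 -4.9541273 ] [ 7.50391906e+00  1.27570577e+01 -8.12674137e+00 -7.13160672e-02
 -6.89558487e+01  8.53002821e+01]
delta tool cm [-2.07 11.29 -0.09] yaw now -87.22120725929314 want -79.6
```

>>> carry_out(steps=[[[-0.1,0.6,-0.1],-0.5],[[-0.3,1.6,-0.1],-1.2],[[-0.5,2.8,-0.1],-2],[[-0.75,4.1,-0.1],-3],[[-1,5.5,-0.1],-4],[[-1.25,6.9,-0.1],-5],[[-1.5,8.2,-0.1],-6],[[-1.75,9.4,-0.1],-6.8],[[-1.9,10.3,-0.1],-7.3],[[-2.0,10.9,-0.1],-7.6],[[-2.07,11.3,-0.1],-7.6],[[-2.07,11.3,-0.1],-7.6],[[-2.07,11.3,-0.1],-7.6],[[-2.07,11.3,-0.1],-7.6]])

```text
time_s: 19.55
tcp_pos: [0.5209, -0.2037, 0.2554]
ee_rot: [[0.984, 0.181, 0.003], [0.181, -0.984, 0.002], [0.003, -0.001, -1.0]]
wrist_force: [0.9, 1.2, -6.0]
gripper_width: 0.143
```

```bash
python3 - <<'E'
from look import *
s=r.sense(); R=np.array(s['ee_rot']);p=np.array(s['tcp_pos']); print(s['time_s'],p,R.round(4).tolist(),s['wrist_force'])
a=save('wrist','w9');b=save('side','s9');c=save('top','t9')
for cam in('wrist','side','top'):
  for t in ('bail_grip','hook_mark','pail'): 
    for d in r.place_of(cam,t):
      if d['centre'][1]<-.15:print(cam,t,np.round(d['centre'],3),((np.array(d['centre'])-p)@R*1000).round(0),round(d['confidence'],2))
u,v=proj('side',[.53,-.26,.22])[0]; x1=int(u-65);y1=int(np.clip(v-72,0,275))
u,v=proj('top',[.53,-.26,.22])[0]; x2=int(u-65);y2=int(v-72); print(x1,y1,x2,y2)
f=lambda i,x,y:cv2.resize(i[y:y+145,x:x+130,::-1],(390,435),interpolation=cv2.INTER_CUBIC)
cv2.imwrite('pics/v9.png',np.hstack([f(b,x1,y1),f(c,x2,y2)]))
E
```

```text
19.55 [ 0.52088584 -0.20372184  0.25536412] [[0.9835, 0.1806, 0.0028], [0.1806, -0.9835, 0.0016], [0.003, -0.0011, -1.0]] [ 0.85397244  1.2472711  -5.9537645 ]
wrist bail_grip [ 0.523 -0.199  0.277] [  3.  -4. -22.] 0.66
wrist hook_mark [ 0.533 -0.286  0.222] [-3. 83. 34.] 0.74
wrist pail [ 0.528 -0.215  0.104] [  4.  12. 152.] 0.55
wrist pail [ 0.536 -0.289  0.223] [-0. 87. 32.] 0.16
side bail_grip [ 0.524 -0.204  0.278] [  4.   0. -23.] 0.85
side pail [ 0.315 -0.169 -0.001] [-197.  -71.  256.] 0.93
side pail [ 0.526 -0.212  0.103] [  3.  10. 152.] 0.62
top hook_mark [ 0.536 -0.293  0.226] [-1. 91. 29.] 0.85
top pail [ 0.519 -0.212  0.107] [ -4.   8. 149.] 0.68
top pail [ 0.317 -0.168 -0.   ] [-195.  -71.  255.] 0.6
223 215 330 149
```

View pics/v9.png

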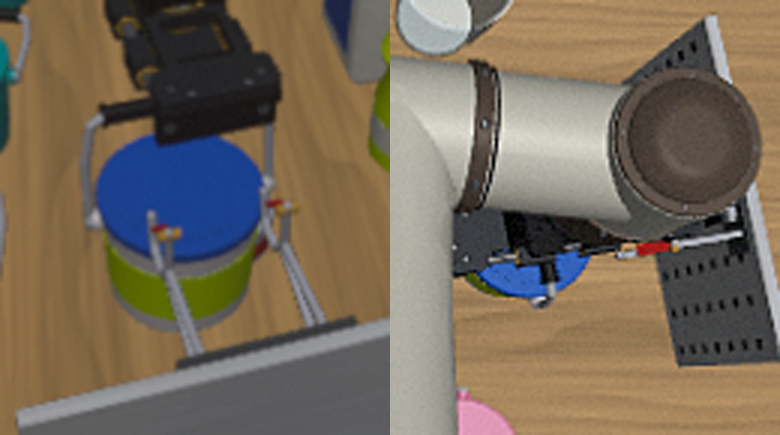

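>>> carry_out(steps=[[[0,0.5,-0.2],0],[[0,1.3,-0.2],0],[[-0.1,2.2,-0.2],0],[[-0.1,3.2,-0.2],0],[[-0.2,4.2,-0.2],0],[[-0.2,5.2,-0.2],0],[[-0.2,6.2,-0.2],0],[[-0.3,7.1,-0.2],0],[[-0.3,7.9,-0.2],0],[[-0.3,8.5,-0.2],0],[[-0.3,8.9,-0.2],0],[[-0.3,9.0,-0.2],0],[[-0.3,9.0,-0.2],0],[[-0.3,9.0,-0.2],0]])

```text
time_s: 21.55
tcp_pos: [0.534, -0.2929, 0.2573]
ee_rot: [[0.984, 0.18, 0.003], [0.18, -0.984, 0.002], [0.003, -0.001, -1.0]]
wrist_force: [0.7, -0.4, -4.6]
gripper_width: 0.149
```

```bash
python3 - <<'E'
from look import *
s=r.sense(); R=np.array(s['ee_rot']);p=np.array(s['tcp_pos']); print(s['time_s'],p,s['wrist_force'])
a=save('wrist','w10');b=save('side','s10');c=save('top','t10')
for cam in('wrist','side','top'):
  for t in ('bail_grip','hook_mark','pail'): 
    for d in r.place_of(cam,t):
      if d['centre'][1]<-.2:print(cam,t,np.round(d['centre'],3),((np.array(d['centre'])-p)@R*1000).round(0),round(d['confidence'],2))
f=lambda i,x,y:cv2.resize(i[y:y+145,x:x+130,::-1],(390,435),interpolation=cv2.INTER_CUBIC)
cv2.imwrite('pics/v10.png',np.hstack([f(b,223,215),cv2.resize(a[:,:,::-1],(400,300))[:,:].copy() if 0 else cv2.copyMakeBorder(cv2.resize(a[:,:,::-1],(400,300)),0,135,0,0,cv2.BORDER_CONSTANT)]))
E
```

```text
21.55 [ 0.53402018 -0.29287581  0.25728001] [ 0.70868013 -0.37525967 -4.60147454]
wrist bail_grip [ 0.534 -0.288  0.276] [  1.  -4. -19.] 0.92
wrist pail [ 0.538 -0.303  0.107] [  2.  10. 151.] 0.66
side bail_grip [ 0.538 -0.294  0.282] [  4.   1. -25.] 0.72
side pail [ 0.537 -0.304  0.109] [  0.  12. 148.] 0.59
top pail [ 0.536 -0.301  0.105] [ -0.   9. 152.] 0.88
```

View pics/v10.png

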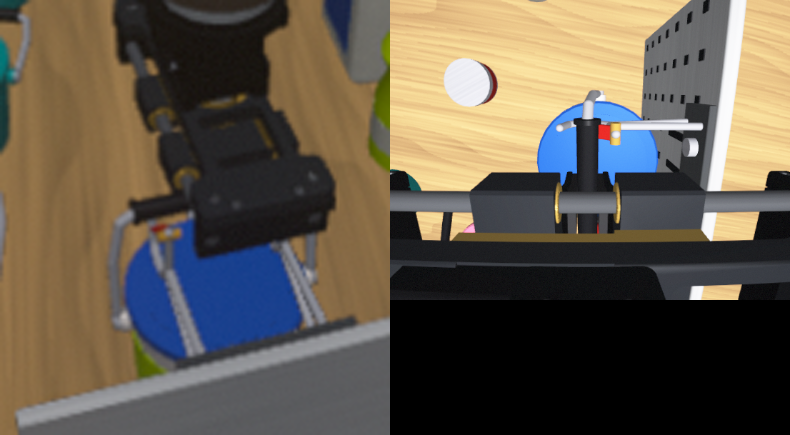

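>>> carry_out(steps=[[[0,-0.1,0.4],0],[[0,-0.1,0.8],0],[[0,-0.1,1.2],0],[[0,-0.1,1.5],0],[[0,-0.1,1.8],0],[[0,-0.1,2.1],0],[[0,-0.1,2.4],0]])

```text
time_s: 22.85
tcp_pos: [0.5352, -0.2924, 0.2379]
ee_rot: [[0.983, 0.182, 0.009], [0.182, -0.983, -0.001], [0.008, 0.003, -1.0]]
wrist_force: [-1.9, 5.9, 9.7]
gripper_width: 0.145
```

>>> carry_out(steps=[[[0,0,0.2],0],[[0,0,0.5],0],[[0,0,0.8],0],[[0,0,0.8],0]])

```text
time_s: 23.25
tcp_pos: [0.5362, -0.2917, 0.233]
ee_rot: [[0.983, 0.183, 0.013], [0.183, -0.983, -0.002], [0.012, 0.004, -1.0]]
wrist_force: [-3.0, 6.7, 6.4]
gripper_width: 0.149
```

>>> carry_out(steps=[[[0,0,0.3],0],[[0,0,0.6],0],[[0,0,0.8],0],[[0,0,0.8],0]])

```text
time_s: 23.65
tcp_pos: [0.5372, -0.2907, 0.2275]
ee_rot: [[0.983, 0.184, 0.016], [0.184, -0.983, -0.002], [0.016, 0.005, -1.0]]
wrist_force: [-1.7, 5.5, 6.5]
gripper_width: 0.154
```

>>> carry_out(steps=[[[0,0.1,0.3],0],[[0,0.1,0.6],0],[[0,0.1,0.8],0],[[0,0.1,0.8],0]])

```text
time_s: 24.05
tcp_pos: [0.5371, -0.29, 0.2186]
ee_rot: [[0.983, 0.185, 0.015], [0.185, -0.983, 0.001], [0.015, 0.002, -1.0]]
wrist_force: [0.8, 0.9, -6.0]
gripper_width: 0.151
```

>>> carry_out(steps=[[[0,0.1,0.3],0],[[0,0.1,0.5],0],[[0,0.1,0.7],0],[[0,0.1,0.7],0]])

```text
time_s: 24.45
tcp_pos: [0.5374, -0.2912, 0.2114]
ee_rot: [[0.983, 0.184, 0.015], [0.184, -0.983, 0.001], [0.015, 0.002, -1.0]]
wrist_force: [-0.1, 0.1, -4.4]
gripper_width: 0.149
```

The force fell back to the pail's weight at TCP z=0.2186, so both keepers have been passed. I lower in small steps until the hooks take the weight.

>>> carry_out(steps=[[[0,0,0.1],0],[[0,0,0.2],0],[[0,0,0.3],0],[[0,0,0.3],0]])

```text
time_s: 24.85
tcp_pos: [0.5376, -0.2914, 0.2107]
ee_rot: [[0.983, 0.185, 0.017], [0.185, -0.983, -0.001], [0.016, 0.004, -1.0]]
wrist_force: [-3.2, 2.6, 5.9]
gripper_width: 0.147
```

>>> carry_out(steps=[[[0,0,0.1],0],[[0,0,0.2],0],[[0,0,0.3],0],[[0,0,0.3],0]])

```text
time_s: 25.25
tcp_pos: [0.5377, -0.2915, 0.2105]
ee_rot: [[0.982, 0.186, 0.018], [0.186, -0.983, -0.002], [0.018, 0.006, -1.0]]
wrist_force: [-5.2, 5.3, 10.7]
gripper_width: 0.147
```

>>> carry_out(steps=[[[0,0,-0.02],0],[[0,0,-0.02],0],[[0,0,-0.02],0]])

```text
time_s: 25.55
tcp_pos: [0.5378, -0.2915, 0.2108]
ee_rot: [[0.982, 0.186, 0.018], [0.186, -0.983, -0.002], [0.018, 0.006, -1.0]]
wrist_force: [-3.0, 2.6, 1.1]
gripper_width: 0.149
```

```bash
python3 - <<'E'
from look import *
s=r.sense(); print(s['time_s'],s['tcp_pos'],s['wrist_force'])
a=save('wrist','w11');b=save('side','s11')
f=lambda i,x,y:cv2.resize(i[y:y+145,x:x+130,::-1],(390,435),interpolation=cv2.INTER_CUBIC)
cv2.imwrite('pics/v11.png',np.hstack([f(b,223,225),f(a,220,60)]))
E
```

```text
25.55 [ 0.53780891 -0.29154977  0.21082732] [-3.00705035  2.6114738   1.08980855]
```

View pics/v11.png

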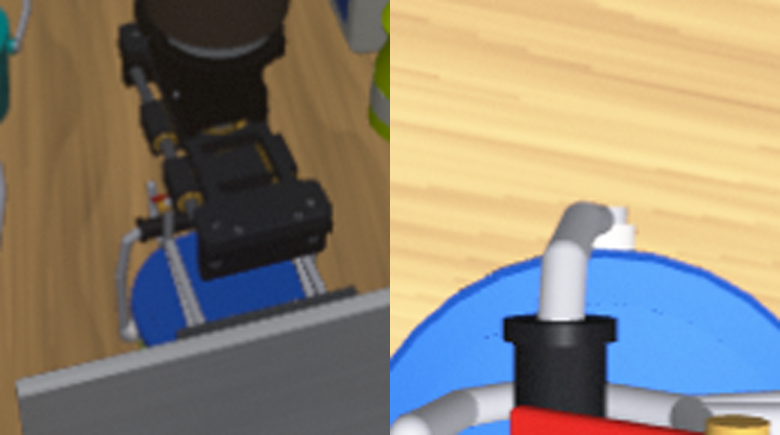

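Both keepers look shut: the red tongue lies over the grip at (570,420) in the wrist crop, and red shows at (158,200) in the side crop. The hooks carry the weight, so I release and withdraw.

>>> carry_out(steps=[[[0,0,0],0],[[0,0,0],0],[[0,0,0],0],[[0,0,0],0],[[0,0,0],0],[[0,0,0],0],[[0,0,0],0],[[0,0,0],0]], gripper=-0.2)

```text
time_s: 26.45
tcp_pos: [0.5378, -0.2916, 0.2108]
ee_rot: [[0.982, 0.186, 0.018], [0.186, -0.983, -0.002], [0.018, 0.006, -1.0]]
wrist_force: [0.4, 0.8, 0.3]
gripper_width: 0.398
```

>>> carry_out(steps=[[[0,0,-0.5],0],[[0,0,-1],0],[[0,0,-2],0],[[0,0,-3],0],[[0,0,-4.5],0],[[0,0,-6],0],[[0,0,-8],0],[[0,0,-10],0],[[0,0,-12],0],[[0,-2,-13],0],[[0,-5,-13],0],[[0,-9,-13],0],[[0,-13,-13],0],[[0,-17,-13],0],[[0,-21,-13],0],[[0,-25,-13],0],[[0,-28,-13],0],[[0,-30,-13],0],[[0,-30,-13],0]])

```text
time_s: 28.35
tcp_pos: [0.4794, 0.0053, 0.3404]
ee_rot: [[0.982, 0.189, 0.021], [0.189, -0.982, -0.002], [0.02, 0.005, -1.0]]
wrist_force: [0.9, 0.4, -0.1]
gripper_width: 0.4
```

```bash
python3 - <<'E'
from look import *
s=r.sense(); print(s['time_s'],s['tcp_pos'],s['wrist_force'],s['gripper_width'])
b=save('side','s12');c=save('top','t12')
h=np.array([.537,-.2925,.225]); n=np.array([-.1805,.9836,0]); e=np.array([.9836,.1805,0])
for cam in('side','top'):
  for t in ('bail_grip','hook_mark','pail','tin','jug','flask','canister'): 
    for d in r.place_of(cam,t)[:4]:
      q=np.array(d['centre'])
      if t in('tin','jug','flask','canister') or q[1]<-.2:print(cam,t,q.round(3),round(d['confidence'],2),(np.array([(q-h)@-n,(q-h)@e,q[2]-.225])*1000).round(0) if q[1]<-.2 else '')
f=lambda i,x,y:cv2.resize(i[y:y+145,x:x+130,::-1],(390,435),interpolation=cv2.INTER_CUBIC)
cv2.imwrite('pics/v12.png',np.hstack([f(b,223,225),f(c,346,150)]))
E
```

```text
28.35 [0.47939047 0.0053365  0.3403713 ] [ 0.94635751  0.39449885 -0.1216523 ] 0.4001737169144151
side bail_grip [ 0.54  -0.294  0.238] 0.86 [ 2.  3. 13.]
side pail [ 0.541 -0.29   0.061] 0.66 [  -2.    4. -164.]
side tin [ 0.578 -0.083 -0.004] 0.6 
side jug [ 0.767 -0.167  0.   ] 0.72 
side flask [0.766 0.001 0.   ] 0.94 
side canister [0.766 0.157 0.003] 0.92 
top bail_grip [ 0.534 -0.29   0.231] 0.78 [-3. -2.  6.]
top pail [ 0.536 -0.293  0.065] 0.67 [   0.   -1. -160.]
top jug [ 0.77  -0.164  0.003] 0.78 
top flask [0.763 0.    0.   ] 0.63 
top canister [0.766 0.162 0.001] 0.85
```

View pics/v12.png

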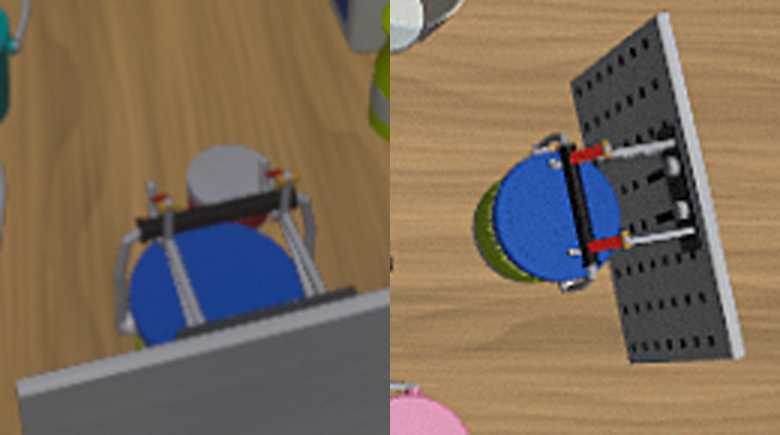

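The grip lies in both hooks with red keepers at (588,155) and (605,243) above it. I wait for any swing to die, compare frames, then hand in.

>>> carry_out(steps=[[[0,0,0],0],[[0,0,0],0],[[0,0,0],0],[[0,0,0],0],[[0,0,0],0],[[0,0,0],0],[[0,0,0],0],[[0,0,0],0],[[0,0,0],0],[[0,0,0],0],[[0,0,0],0],[[0,0,0],0],[[0,0,0],0],[[0,0,0],0],[[0,0,0],0],[[0,0,0],0],[[0,0,0],0],[[0,0,0],0],[[0,0,0],0],[[0,0,0],0]])

```text
time_s: 31.15
tcp_pos: [0.4797, 0.0035, 0.339]
ee_rot: [[0.982, 0.186, 0.018], [0.186, -0.983, -0.003], [0.018, 0.006, -1.0]]
wrist_force: [-0.1, 0.2, 0.0]
gripper_width: 0.405
```

```bash
python3 - <<'E'
from look import *
def lid(im):
  im=im.astype(int);R,G,B=[im[...,i] for i in range(3)]
  m=(B>110)&(B-R>70)&(B-G>40); m[:150]=0; m[260:]=0; m[:,:360]=0; m[:,440:]=0
  y,x=np.where(m); return round(x.mean(),2),round(y.mean(),2),len(x)
print(lid(cv2.imread('pics/t12.png')[:,:,::-1]))
L=[lid(r.capture('top')) for _ in range(8)]; print(L, r.sense()['time_s'])
if np.ptp(np.array(L)[:,:2],axis=0).max()<0.4: r.finish_job(); print('handed in')
E
```

```text
(np.float64(399.53), np.float64(222.14), 1135)
[(np.float64(399.18), np.float64(222.18), 1129), (np.float64(399.12), np.float64(222.18), 1125), (np.float64(399.16), np.float64(222.2), 1127), (np.float64(399.17), np.float64(222.19), 1126), (np.float64(399.14), np.float64(222.16), 1125), (np.float64(399.17), np.float64(222.17), 1128), (np.float64(399.15), np.float64(222.17), 1127), (np.float64(399.18), np.float64(222.18), 1127)] 31.55
the job is handed in; nothing more can be done
handed in
```

The pail is hanging in the twin hook, and I handed the job in at 31.6 s. No verdict is reported, and one slip on the way could count against the run (first point below).

**What I did:** I raised the bail by fingertip friction, pulling outward from inside and then pushing inward from outside. With the bail upright I gripped it, lifted and carried the pail, then pressed the grip past the keepers. I let the hooks take the weight before opening the fingers.

**Last checks:**
- **Grip:** it sits within about 3 mm of the mark front to back and along the bar. In height it reads 6 mm above the mark in the top view and 13 mm in the side view, a disagreement of 7 mm but both inside the 17 mm limit.
- **Keepers:** both look shut above the grip in the last picture.
- **Pail:** it hangs still, with the lid moving less than 0.1 pixel over 0.4 s. The arm is clear of everything.
- **Bystanders:** all four read within about 5 mm of where they started. The tin was found only in the side view.

**What went wrong or stayed unmeasured:**
- **Tipping:** partway through the second push the pail tipped by roughly 0.45 rad by my estimate (the limit is 0.6). I eased it back flat. It ended about 12 mm from its start (the limit is 40 mm) before the bail was brought upright.
- **Finger force:** I did not measure it directly while the bail was folded. The wrist readings I took showed at most about 4 N, but none was taken during the tipping itself.
- **Load on the hook:** the hook and keepers took about 16 N at most at the readings I took (the limit is 25 N).

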